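Free the seized print carriage and pull the cap cassette

ROBOT

A 6-joint arm with a two-finger parallel gripper is mounted at the origin on the work surface. World frame = base frame: x ahead of the robot, y to its left, z up, the work surface at z = 0. Lengths are in m, angles in rad, forces in N, time in s.
With the tool pointing down it reaches from about 0.275 to 1 m from the base axis. Payload 8.4 kg.
Tool frame: the origin (TCP) lies on the centre line of the jaws, within the pads' length; the fingertips stand 22 mm ahead of it and the grasp point (between the pads) lies 3 mm ahead of it; y points along the fingers, z is the direction in which the jaws open and shut, and the axes are right-handed (so a half turn about y gives the same grasp; the last joint's range is limited). The gripper opens to 85 mm and grips with 20 to 120 N. Pads are 22 mm wide; open, the fingers measure 114 mm over their backs; the gripper's body (76 mm by 85 mm) begins 54 mm behind the grasp point. The pads swing forward as they close: fully open they stand 13 mm farther back than shut.
Start: joints at [-1.288, 0.353, 1.633, -0, 1.155, -0.002], TCP at [0.176, -0.6, 0.253] pointing down, gripper open.
Joint ranges: [-2.63, 2.63], [-0.92, 2.1], [0.06, 2.66], [-1.3, 4.44], [0, 2.69], [-3.02, 3.02]. Speed limits (rad/s): [2.22, 2.22, 2.79, 3.14, 3.14, 3.14].

INTERFACE

Orientations are given as a rotation vector (axis times angle).
In Python, from station import ctrl, viewer gives the robot as it stands.
- The arm moves only by the tool servo_tool, never from a script. Its argument "steps" is a list of rows, each a list of 3 entries, a list of its own where there are three numbers: the shift along the tool's x, y, z in cm, then the turn about the tool's y in degrees, then the opening, from 0 (shut) to 1 (fully open). In form: [[[dx, dy, dz], spin, grip], ...]. A call has exactly 10 rows; each row shifts and turns the commanded pose from where the row before left it, along the tool's axes as they then stand; what a row does not reach is not made up. A row lasts 1/8 s, in which the tool goes at most 62.5 mm and 10.7 degrees, less where a joint would pass 70% of its speed; a pose out of reach is approached as far as the arm can. A call with a gripper value outside its range is refused whole. The fingers move at their own pace and stop on an object; "newtons" is the grip in N (left out, the last holds). Time passes only in rows, so rows that do not move let the fingers close, or fill a call up. It gives the time, the measured TCP pose, the force and the opening at its end, in the units of the state.
- ctrl.state(): the state, without advancing time (a new reading comes with each control period).
- viewer.camera(name): name is "side" or "top"; returns a dict with "color" (384x512x3 uint8, red, green, blue), "fx", "fy", "cx", "cy" (pixels), "k1" (the pictures are not rectified: a ray, as slopes to the right and down, at radius r is drawn at 1 + k1 r^2 times it, then the intrinsics apply), "pose" (4x4, takes a point from camera to world coordinates). Camera axes: x right, y up, looking along -z (the intrinsics and any distortion apply to the point x, -y, -z); pixel columns grow to the right and rows downward; lengths in m; the calibration is good to about 2 mm. A picture is of the moment at which its call begins. There is no depth.
- ctrl.close_job(): hands the job in, once; it reports no verdict.
The state is a dict: "clock": time; "joint_pos": joint angles; "joint_velocities": joint speeds; "tau": joint torques, N m; "ee_pos": TCP position; "tcp_rot": TCP orientation; "force": force on the tool from outside, world axes, zero at the start; "torque": the same for the moment, N m; "opening": finger opening in m.
Only numpy, scipy, OpenCV 4.12 (cv2) and the standard library are available. Lean on these libraries where they do the work, as an engineer would, in place of code of your own. Each camera call takes 0.05 s, during which the arm holds its last target.

TASK

The print carriage of the stripped inkjet printer is seized in its parking place. Push it along its rod until it breaks free, slide it on until it just presses against the end stop hidden in the tower at the far end, without ramming that thin stop, and leave it there. Then lift the inky cap cassette out of the bay this uncovers and put it right way up in the yellow tray, leaving the scrap of circuit board and the red charger beside the printer alone.

Things in the scene. Friction and masses are not known exactly. Their poses are not given: they have to be found in the camera images.
- printer: inkjet printer mechanism, shell off, fixed, 190 (x) x 340 (y) x 112 mm high; origin under its centre. Pan floor 12 mm up; rear steel plate at +x, steel side plate at y -167 (108 mm high), closed black tower at y 125 to 170 (112 mm high). 8 mm guide rod along y at x 58, 85 mm up; slide rail along y at x -56, 60 mm up; platen y -25 to 125, 46 mm high. Carriage parks at y -75.
- carriage: black print carriage with two cartridges, 84 (x) x 70 (y) x 54 mm high, on the rod; origin at its underside's centre, 64 mm above the printer's underside; axes as the printer's. Slides along y only, from its parking place towards +y. Its stop, out of sight in the tower, is a thin rubber-faced lug met after 141 to 159 mm of travel; over 20 N breaks it. Approached at 20 mm/s or less, a push can be halted in time.
- push_side (a point): centre of the carriage's flat -y side (84 wide, 40 mm high, centre 22 mm above the carriage's underside); 55 mm free between it and the side plate at the start. Seized at first: 8 to 17 N towards +y breaks it free within about 10 mm of travel, and it may hop ahead some mm; then it runs with 2 to 4 N and stays where it is left.
- stop_switch (a joint): travel switch beside the stop lug, out of sight: plunger depth in m, 0 until the carriage's nose meets it, about 0.003 when the carriage is home against the lug; its spring (under 1 N) does not move the carriage
- cassette_mid (a point): centre (half-way up) of the cap cassette, axes as the printer's at the start: loose light grey tub 60 (x) x 40 (y) x 28 mm high with two black rubber caps on top to 34 mm in all, 40 to 90 g; it stands in the bay beneath the parked carriage. Taken across its 40 mm (y) it lifts straight out.
- bay (a point): parking bay's seat, where the cassette's underside rests (26 mm above the printer's underside), on a pedestal narrower than the cassette; four corner brackets reach 8 mm up the cassette's sides with 2 mm play, none within 20 mm of the middle of its +y and -y sides, where fingers have room down to the pan floor
- ink_tray: yellow open plastic tray, fixed, 130 (x) x 150 (y) x 35 mm high, walls and floor 4 mm; origin at the centre of its underside. It stands to the left or the right of the printer; a grey tray of the same size, filled with circuit boards, stands on the other side.
- charger: bystander: red phone charger body, 36 x 58 x 26 mm, on the counter to the left of the printer; origin under its centre
- board: bystander: scrap of green circuit board, 110 x 75 mm, lying on the counter to the right of the printer; origin under its centre

How it is judged:
By the outcome, as a careful person would: the job done as asked, in the order asked, and still so for the second after the job is handed in, with the robot touching nothing.
It also fails if it takes over 72 s, if anything falls off the work surface, if the arm or the gripper's body presses on something with over 40 N, if the wrist force passes 120 N, or if a joint passes its speed limit or range.

## Working session

There is one attempt and no reset: what is moved stays moved. The work goes in short steps, Python scripts to look and compute and a tool call to move; the robot and the scene stay as the last step left them, time stands still between calls to the robot, and variables do not carry over. Pictures are saved under pics/ and viewed, and the job is handed in when it is done.

Besides the shell and the picture viewer there is one more tool, called after "Request:" in YAML: its name, and indented under it one key for each argument. servo_tool: Moves the arm, as the interface text tells. Its arguments: {"type":"object","properties":{"steps":{"type":"array","items":{"type":"array"}},"newtons":{"type":"number"}},"required":["steps"]}

```bash
ls; mkdir -p pics; python3 - <<'E'
from station import ctrl, viewer
import cv2
s=ctrl.state()
for k,v in s.items(): print(k,v)
for n in("side","top"):
    c=viewer.camera(n); cv2.imwrite(f"pics/{n}0.png",c["color"][:,:,::-1])
    print(n,{k:(v if k!="pose" else v) for k,v in c.items() if k!="color"})
E
```

```text
pics
clock 0.0
joint_pos [-1.28841691e+00  3.53638066e-01  1.63414892e+00  1.81036023e-06
  1.15516842e+00 -2.42052110e-03]
joint_velocities [-8.20676519e-04 -9.58789193e-04 -6.13576311e-04 -6.83248941e-04
 -1.23831918e-03  6.27326350e-05]
tau [-2.07883531e-04 -6.05249119e+01 -3.42068446e+01  5.99043256e-05
  9.35127639e-03 -1.92515938e-05]
ee_pos [ 0.17546801 -0.59940113  0.25256162]
tcp_rot [-0.29679505  2.07017028 -2.0673496 ]
force [ 0.39575901 -0.33773322 -0.13885478]
torque [-0.08551214  0.02417902 -0.00614108]
opening 0.0853207821162974
side {'fx': 404.81218826573746, 'fy': 404.81218826573746, 'cx': 255.3888476859644, 'cy': 194.03157566727592, 'k1': 0.037574326396336434, 'pose': array([[ 0.98281284,  0.15020282, -0.10732209,  0.39544598],
       [-0.18415757,  0.75728316, -0.62658455, -0.71362191],
       [-0.01284155,  0.63557952,  0.7719286 ,  0.95013627],
       [ 0.        ,  0.        ,  0.        ,  1.        ]])}
top {'fx': 358.82660253485614, 'fy': 358.82660253485614, 'cx': 250.03030217234016, 'cy': 189.32657543446624, 'k1': 0.025055720751774268, 'pose': array([[ 0.02949598,  0.9951555 , -0.09378438,  0.42033666],
       [-0.99954886,  0.02883392, -0.00840696, -0.02225597],
       [-0.00566206,  0.09399004,  0.99555704,  0.99620822],
       [ 0.        ,  0.        ,  0.        ,  1.        ]])}
```

View pics/side0.png

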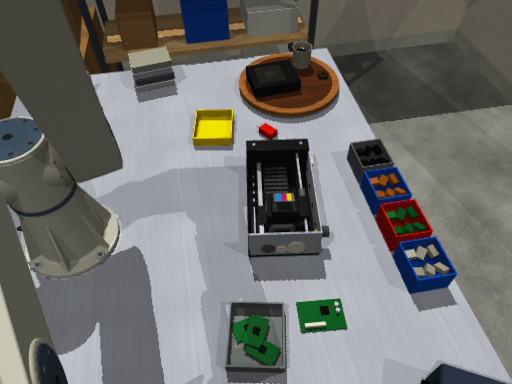

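View pics/top0.png

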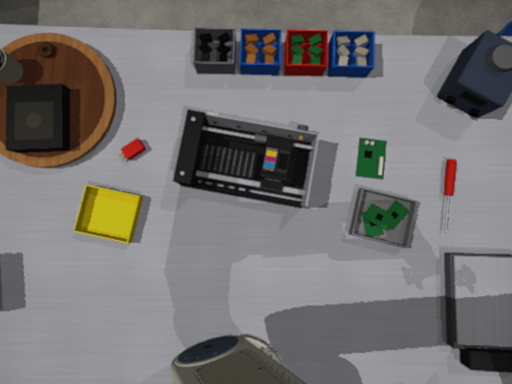

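The top view shows the printer at about (245,158), the yellow tray at (108,213) on the left (+y), and the charger at (133,149). The tower is at the left end (190,148), and the carriage with its colour labels is at (270,160). Next I'll zoom in to pick corners.

```bash
cat > h.py <<'E'
import numpy as np, cv2
def und(c,uv):
    K=np.array([[c["fx"],0,c["cx"]],[0,c["fy"],c["cy"]],[0,0,1]]);d=np.array([c["k1"],0,0,0,0])
    return cv2.undistortPoints(np.array(uv,float).reshape(-1,1,2),K,d).reshape(-1,2)
def ray(c,uv):
    p=und(c,uv);P=c["pose"]
    d=np.c_[p[:,0],-p[:,1],-np.ones(len(p))]@P[:3,:3].T
    return P[:3,3],d
def plane(c,uv,z):
    o,d=ray(c,uv); t=(z-o[2])/d[:,2]; return o+d*t[:,None]
def proj(c,X):
    P=c["pose"];q=(np.atleast_2d(X)-P[:3,3])@P[:3,:3]
    a=np.c_[q[:,0]/-q[:,2],-q[:,1]/-q[:,2]];r=1+c["k1"]*(a**2).sum(1)
    a=a*r[:,None];return np.c_[c["fx"]*a[:,0]+c["cx"],c["fy"]*a[:,1]+c["cy"]]
E
python3 - <<'E'
from station import ctrl, viewer
import cv2
c=viewer.camera("top")["color"][:,:,::-1]
cv2.imwrite("pics/topz.png",cv2.resize(c[95:220,165:340],None,fx=4.5,fy=4.5,interpolation=cv2.INTER_CUBIC))
c=viewer.camera("side")["color"][:,:,::-1]
cv2.imwrite("pics/sidez.png",cv2.resize(c[130:265,235:340],None,fx=4.4,fy=4.4,interpolation=cv2.INTER_CUBIC))
E
```

```text
(no output)
```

View pics/topz.png

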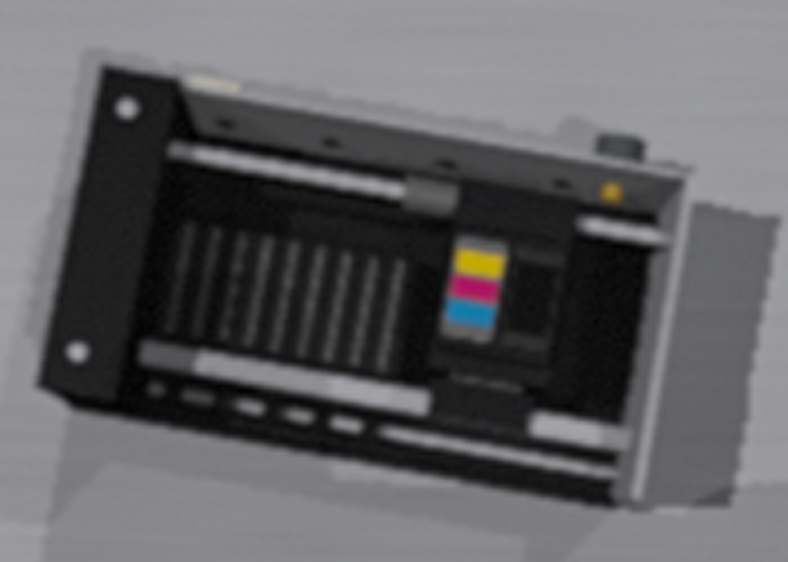

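View pics/sidez.png

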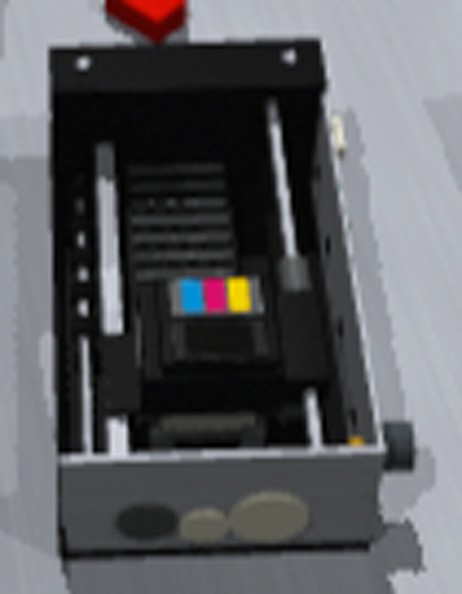

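```bash
python3 - <<'E'
from station import ctrl, viewer
from h import *
t=viewer.camera("top"); s=viewer.camera("side")
Z=lambda pts,o,f:[((x+.5)/f-.5+o[0],(y+.5)/f-.5+o[1]) for x,y in pts]
T=plane(t,Z([(103,65),(40,385),(180,80),(118,402)],(165,95),4.5),.112)
P=plane(t,Z([(688,180),(632,500)],(165,95),4.5),.108)
print("top",T.round(4),P.round(4))
T2=plane(s,Z([(50,47),(322,40),(327,90),(50,97)],(235,130),4.4),.112)
P2=plane(s,Z([(60,458),(382,450)],(235,130),4.4),.108)
print("side",T2.round(4),P2.round(4))
B=plane(s,Z([(62,555),(370,548)],(235,130),4.4),.0);print(B.round(4))
def fit(src,dst):
    src=np.array(src,float);a=src-src.mean(0);b=dst-dst.mean(0)
    th=np.arctan2((a[:,0]*b[:,1]-a[:,1]*b[:,0]).sum(),(a*b).sum())
    R=np.array([[np.cos(th),-np.sin(th)],[np.sin(th),np.cos(th)]])
    o=dst.mean(0)-R@src.mean(0);return th,o,(dst-src@R.T-o).round(4)
m=[(95,170),(-95,170),(95,125),(-95,125),(95,-168),(-95,-168)]
D=np.r_[T,P][:,:2];th,o,r=fit(np.array(m)/1000,D);print("top fit",th,o,r)
m2=[(-95,170),(95,170),(95,125),(-95,125),(-95,-168),(95,-168)]
D2=np.r_[T2,P2][:,:2];th2,o2,r2=fit(np.array(m2)/1000,D2);print("side fit",th2,o2,r2)
# yellow tray
for n,c in(("top",t),("side",s)):
    h=cv2.cvtColor(c["color"],cv2.COLOR_RGB2HSV)
    k=cv2.inRange(h,(22,150,80),(38,255,255))
    q,_=cv2.findContours(k,cv2.RETR_EXTERNAL,cv2.CHAIN_APPROX_NONE);q=max(q,key=cv2.contourArea)
    rr=cv2.approxPolyDP(cv2.convexHull(q),4,True).reshape(-1,2);print(n,rr.tolist());print(plane(c,rr,.035).round(4).tolist())
    k=cv2.inRange(h,(0,170,90),(6,255,255))
    q,_=cv2.findContours(k,cv2.RETR_EXTERNAL,cv2.CHAIN_APPROX_NONE)
    for z in q:
        if cv2.contourArea(z)>60: m=z.reshape(-1,2).mean(0);print("red",m,plane(c,[m],.02).round(3))
E
```

```text
top [[0.7026 0.1491 0.112 ]
 [0.521  0.1757 0.112 ]
 [0.6953 0.1056 0.112 ]
 [0.5128 0.1323 0.112 ]] [[ 0.6472 -0.1804  0.108 ]
 [ 0.4673 -0.1519  0.108 ]]
side [[0.5228 0.1782 0.112 ]
 [0.7065 0.1481 0.112 ]
 [0.6969 0.1004 0.112 ]
 [0.5145 0.1304 0.112 ]] [[ 0.4715 -0.1525  0.108 ]
 [ 0.6515 -0.1822  0.108 ]]
[[ 0.4701 -0.151   0.    ]
 [ 0.6565 -0.1822  0.    ]]
top fit -0.1598168539980876 [ 0.58427359 -0.0033965 ] [[-0.0025 -0.0002]
 [ 0.0034 -0.0039]
 [-0.0027  0.0007]
 [ 0.0024 -0.0028]
 [-0.0042  0.004 ]
 [ 0.0035  0.0022]]
side fit -0.1593231435032965 [ 0.58723579 -0.00474978] [[ 0.0024  0.    ]
 [-0.0015  0.    ]
 [-0.0039 -0.0032]
 [ 0.0013 -0.0033]
 [ 0.0047  0.003 ]
 [-0.0028  0.0035]]
top [[86, 185], [142, 198], [131, 241], [74, 230]]
[[0.5098, 0.4267, 0.035], [0.4791, 0.2749, 0.035], [0.3642, 0.2972, 0.035], [0.389, 0.4495, 0.035]]
red [449.74074074 177.20987654] [[ 0.561 -0.554  0.02 ]]
red [132.56 148.52] [[0.616 0.313 0.02 ]]
red [306.09395973  48.36241611] [[ 0.916 -0.16   0.02 ]]
side [[232, 110], [231, 144], [194, 145], [197, 110]]
[[0.5125, 0.4228, 0.035], [0.4836, 0.2524, 0.035], [0.3646, 0.2714, 0.035], [0.3912, 0.4473, 0.035]]
red [405.43494424 218.73234201] [[ 0.921 -0.129  0.02 ]]
red [267.5        129.16666667] [[0.618 0.316 0.02 ]]
```

```bash
cat >> h.py <<'E'
from scipy.spatial.transform import Rotation as Ro
TH=-0.1596; O=np.array([.5857,-.004]); EX=np.array([np.cos(TH),np.sin(TH)]); EY=np.array([-np.sin(TH),np.cos(TH)])
def W(x,y): return O+EX*x+EY*y
def rep(ctrl,target=None):
    s=ctrl.state();R=Ro.from_rotvec(s["tcp_rot"]).as_matrix();p=s["ee_pos"]
    d=p[:2]-O
    print("t",s["clock"].__round__(2),"tcp",p.round(4),"printer xy",(EX@d).round(4),(EY@d).round(4),"F",np.round(s["force"],1),"F.ey",round(float(EY@s["force"][:2]),2),"open",round(s["opening"],4),"q",np.round(s["joint_pos"],2))
    za=R[:,2];print("tool axes x",R[:,0].round(3),"y",R[:,1].round(3),"z",za.round(3),"jaw deg off EY",np.degrees(np.arctan2(EY[0]*za[1]-EY[1]*za[0],EY@za[:2])).round(2))
    if target is not None:
        print("move tool cm",(R.T@(np.array(target)-p)*100).round(2))
    return s,R
E
python3 -c "
from station import ctrl
from h import *
a=W(0,-.1375);rep(ctrl,[*a,.22])"
```

```text
t 0.3 tcp [ 0.1756 -0.5997  0.253 ] printer xy -0.3103 -0.6533 F [-0.5  0.1 -0.7] F.ey 0.07 open 0.0855 q [-1.29  0.35  1.63  0.    1.16 -0.  ]
tool axes x [-0.96  -0.281 -0.   ] y [-0.  0. -1.] z [ 0.281 -0.96  -0.001] jaw deg off EY -154.54
move tool cm [-50.19   3.32 -33.23]
```

Request:
servo_tool:
  steps:
    - [[-4.6,0.2,-3.0],0,0]
    - [[-4.6,0.2,-3.0],0,0]
    - [[-4.6,0.2,-3.0],0,0]
    - [[-4.6,0.2,-3.0],0,0]
    - [[-4.6,0.2,-3.0],0,0]
    - [[-4.6,0.2,-3.0],0,0]
    - [[-4.6,0.2,-3.0],0,0]
    - [[-4.6,0.2,-3.0],0,0]
    - [[-4.6,0.2,-3.0],0,0]
    - [[-4.6,0.2,-3.0],0,0]
  newtons: 80

```text
clock: 1.55
ee_pos: [0.5339, -0.1812, 0.2334]
tcp_rot: [-0.296, 2.068, -2.069]
force: [0.5, -1.0, -0.1]
opening: -0.0
```

Request:
servo_tool:
  steps:
    - [[0,0,0],8.5,0]
    - [[0,0,0],8.5,0]
    - [[0,0,0],8.5,0]
    - [[0,0,0],0,0]
    - [[0,0,0],0,0]
    - [[0,0,0],0,0]
    - [[0,0,0],0,0]
    - [[0,0,0],0,0]
    - [[0,0,0],0,0]
    - [[0,0,0],0,0]

```text
clock: 2.8
ee_pos: [0.5328, -0.1827, 0.2333]
tcp_rot: [-0.172, -2.138, 2.138]
force: [-0.5, 0.1, 0.4]
opening: 0.0
```

```bash
python3 -c "
from station import ctrl
from h import *
a=W(0,-.1375);rep(ctrl,[*a,.2])"
```

```text
t 2.8 tcp [ 0.5328 -0.1827  0.2333] printer xy -0.0238 -0.1848 F [-0.5  0.1  0.4] F.ey -0.02 open 0.0 q [-0.33  0.28  1.79  0.    1.08  1.4 ]
tool axes x [-0.987  0.159 -0.   ] y [ 0. -0. -1.] z [-0.159 -0.987 -0.   ] jaw deg off EY 179.97
move tool cm [-2.38  3.33 -4.73]
```

Request:
servo_tool:
  steps:
    - [[-0.6,0,-1.2],0,0]
    - [[-0.6,0,-1.2],0,0]
    - [[-0.6,0,-1.2],0,0]
    - [[-0.6,0,-1.1],0,0]
    - [[0,2.1,0],0,0]
    - [[0,2.1,0],0,0]
    - [[0,2.1,0],0,0]
    - [[0,2.1,0],0,0]
    - [[0,0,0],0,0]
    - [[0,0,0],0,0]

```text
clock: 4.05
ee_pos: [0.5646, -0.1399, 0.1499]
tcp_rot: [-0.172, -2.138, 2.138]
force: [-0.3, -0.5, -0.4]
opening: -0.0001
```

```bash
python3 - <<'E'
from station import ctrl, viewer
from h import *
rep(ctrl,[*W(0,-.1375),.096])
t=viewer.camera("top")["color"][:,:,::-1]; s=viewer.camera("side")["color"][:,:,::-1]
a=cv2.resize(t[95:225,225:345],None,fx=3.3,fy=3.3,interpolation=3);b=cv2.resize(s[130:260,235:355],None,fx=3.3,fy=3.3,interpolation=3)
cv2.imwrite("pics/a1.png",np.hstack([a,b]))
E
```

```text
t 4.05 tcp [ 0.5646 -0.1399  0.1499] printer xy 0.0008 -0.1376 F [-0.3 -0.5 -0.4] F.ey -0.57 open -0.0001 q [-0.25  0.4   1.82  0.    0.92  1.49]
tool axes x [-0.987  0.159 -0.001] y [ 0.001 -0.    -1.   ] z [-0.159 -0.987  0.   ] jaw deg off EY 179.98
move tool cm [ 0.08  5.39 -0.01]
```

View pics/a1.png

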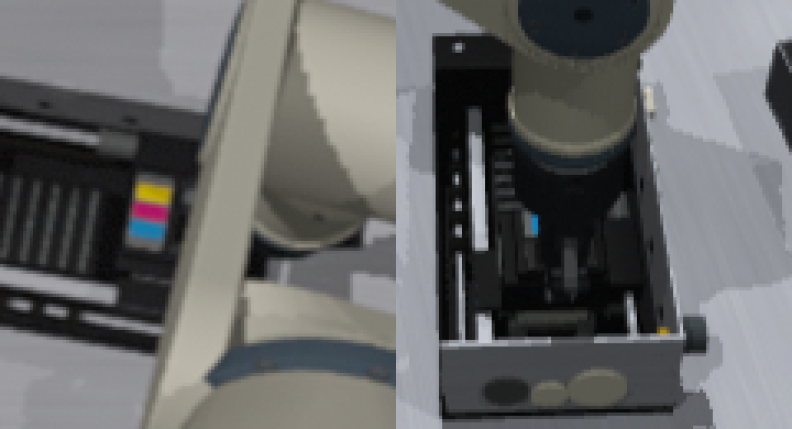

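The side view (right half) shows the fingers above the gap between the plate and the carriage, tips at about (565,290), with a clear way down.

Request:
servo_tool:
  steps:
    - [[0,0.6,0],0,0]
    - [[0,0.6,0],0,0]
    - [[0,0.6,0],0,0]
    - [[0,0.6,0],0,0]
    - [[0,0.6,0],0,0]
    - [[0,0.6,0],0,0]
    - [[0,0.6,0],0,0]
    - [[0,0.6,0],0,0]
    - [[0,0.5,0],0,0]
    - [[0,0,0],0,0]

```text
clock: 5.4
ee_pos: [0.5637, -0.14, 0.0958]
tcp_rot: [-0.171, -2.138, 2.137]
force: [0.5, -0.4, -0.2]
opening: 0.0001
```

```bash
python3 - <<'E'
from station import ctrl, viewer
from h import *
rep(ctrl,[*W(0,-.126),.096])
s=viewer.camera("side")["color"][:,:,::-1]
cv2.imwrite("pics/a2.png",cv2.resize(s[150:260,235:345],None,fx=5,fy=5,interpolation=3))
E
```

```text
t 5.4 tcp [ 0.5637 -0.14    0.0958] printer xy -0.0001 -0.1378 F [ 0.5 -0.4 -0.2] F.ey -0.33 open 0.0001 q [-0.25  0.48  1.85  0.    0.82  1.49]
tool axes x [-0.987  0.16   0.001] y [-0.001  0.    -1.   ] z [-0.16  -0.987 -0.   ] jaw deg off EY 179.96
move tool cm [-0.01 -0.02 -1.18]
```

View pics/a2.png

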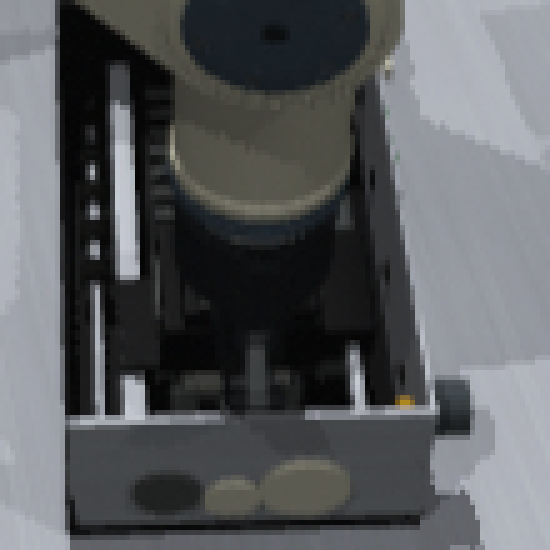

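Request:
servo_tool:
  steps:
    - [[0,0,-0.15],0,0]
    - [[0,0,-0.15],0,0]
    - [[0,0,-0.15],0,0]
    - [[0,0,-0.15],0,0]
    - [[0,0,-0.15],0,0]
    - [[0,0,-0.15],0,0]
    - [[0,0,-0.15],0,0]
    - [[0,0,-0.15],0,0]
    - [[0,0,-0.15],0,0]
    - [[0,0,-0.15],0,0]

```text
clock: 6.7
ee_pos: [0.5664, -0.1254, 0.0963]
tcp_rot: [-0.172, -2.138, 2.138]
force: [-0.8, -2.3, 0.7]
opening: 0.0002
```

```bash
python3 -c "
from station import ctrl
from h import *
rep(ctrl)"
```

```text
t 6.7 tcp [ 0.5664 -0.1254  0.0963] printer xy 0.0002 -0.1229 F [-0.8 -2.3  0.7] F.ey -2.43 open 0.0002 q [-0.22  0.48  1.85 -0.    0.81  1.51]
tool axes x [-0.987  0.159 -0.   ] y [ 0. -0. -1.] z [-0.159 -0.987  0.   ] jaw deg off EY 179.97
```

Request:
servo_tool:
  steps:
    - [[0,0,-0.1],0,0]
    - [[0,0,-0.1],0,0]
    - [[0,0,-0.1],0,0]
    - [[0,0,-0.1],0,0]
    - [[0,0,-0.1],0,0]
    - [[0,0,-0.1],0,0]
    - [[0,0,-0.1],0,0]
    - [[0,0,-0.1],0,0]
    - [[0,0,-0.1],0,0]
    - [[0,0,-0.1],0,0]

```text
clock: 7.95
ee_pos: [0.5679, -0.1162, 0.0966]
tcp_rot: [-0.172, -2.137, 2.139]
force: [-1.2, -6.2, 3.0]
opening: -0.0001
```

```bash
python3 -c "
from station import ctrl
from h import *
rep(ctrl)"
```

```text
t 7.95 tcp [ 0.5679 -0.1162  0.0966] printer xy 0.0003 -0.1136 F [-1.2 -6.2  3. ] F.ey -6.33 open -0.0001 q [-0.2   0.48  1.85 -0.    0.81  1.53]
tool axes x [-0.987  0.16  -0.   ] y [ 0.    -0.001 -1.   ] z [-0.16  -0.987  0.001] jaw deg off EY 179.97
```

Request:
servo_tool:
  steps:
    - [[0,0,-0.12],0,0]
    - [[0,0,-0.12],0,0]
    - [[0,0,-0.12],0,0]
    - [[0,0,-0.12],0,0]
    - [[0,0,-0.12],0,0]
    - [[0,0,-0.12],0,0]
    - [[0,0,-0.12],0,0]
    - [[0,0,-0.12],0,0]
    - [[0,0,-0.12],0,0]
    - [[0,0,-0.12],0,0]

```text
clock: 9.2
ee_pos: [0.57, -0.1034, 0.0964]
tcp_rot: [-0.172, -2.138, 2.138]
force: [-1.7, -2.2, 5.4]
opening: 0.0001
```

```bash
python3 -c "
from station import ctrl
from h import *
rep(ctrl)"
```

```text
t 9.2 tcp [ 0.57   -0.1034  0.0964] printer xy 0.0003 -0.1007 F [-1.7 -2.2  5.4] F.ey -2.48 open 0.0001 q [-0.18  0.48  1.85  0.    0.81  1.55]
tool axes x [-0.987  0.16  -0.   ] y [ 0.  0. -1.] z [-0.16  -0.987 -0.   ] jaw deg off EY 179.97
```

Fz has risen to 5 N, so the tips may be lower than assumed and rubbing the cassette caps. I'll back off slightly, raise the tool and look.

Request:
servo_tool:
  steps:
    - [[0,-0.2,0.2],0,0]
    - [[0,-0.6,0],0,0]
    - [[0,-0.6,0],0,0]
    - [[0,0,0],0,0]
    - [[0,0,0],0,0]
    - [[0,0,0],0,0]
    - [[0,0,0],0,0]
    - [[0,0,0],0,0]
    - [[0,0,0],0,0]
    - [[0,0,0],0,0]

```text
clock: 10.45
ee_pos: [0.5695, -0.1055, 0.1102]
tcp_rot: [-0.172, -2.138, 2.138]
force: [-0.2, -0.3, 0.4]
opening: 0.0004
```

```bash
python3 - <<'E'
from station import ctrl, viewer
from h import *
rep(ctrl)
s=viewer.camera("side");t=viewer.camera("top")
print(proj(s,[*W(0,-.101),.088]),proj(s,[*W(0,-.101),.075]))
s=s["color"][:,:,::-1];t=t["color"][:,:,::-1]
a=cv2.resize(t[95:225,165:285],None,fx=3.3,fy=3.3,interpolation=3);b=cv2.resize(s[130:260,235:355],None,fx=3.3,fy=3.3,interpolation=3)
cv2.imwrite("pics/a3.png",np.clip(np.hstack([a,b])*1.8,0,255))
E
```

```text
t 10.45 tcp [ 0.5695 -0.1055  0.1102] printer xy 0.0002 -0.1028 F [-0.2 -0.3  0.4] F.ey -0.27 open 0.0004 q [-0.19  0.46  1.85  0.    0.84  1.55]
tool axes x [-0.987  0.16   0.   ] y [-0.  0. -1.] z [-0.16  -0.987 -0.   ] jaw deg off EY 179.96
[[281.95496793 216.78450807]] [[281.77088482 219.68140646]][ WARN:0@2.664] global loadsave.cpp:1063 imwrite_ Unsupported depth image for selected encoder is fallbacked to CV_8U.
```

View pics/a3.png

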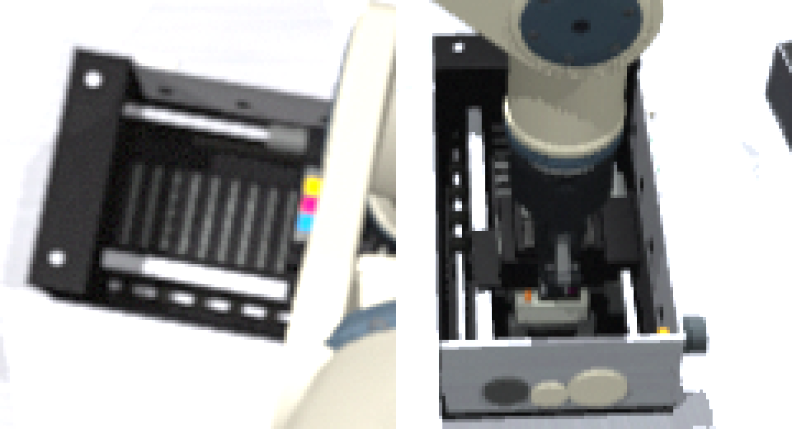

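Request:
servo_tool:
  steps:
    - [[0,0,-0.24],0,0]
    - [[0,0,-0.24],0,0]
    - [[0,0,-0.24],0,0]
    - [[0,0,-0.24],0,0]
    - [[0,0,-0.24],0,0]
    - [[0,0,-0.24],0,0]
    - [[0,0,-0.24],0,0]
    - [[0,0,-0.24],0,0]
    - [[0,0,-0.24],0,0]
    - [[0,0,-0.24],0,0]

```text
clock: 11.8
ee_pos: [0.5734, -0.0817, 0.1103]
tcp_rot: [-0.172, -2.138, 2.138]
force: [-1.6, -1.9, 0.6]
opening: 0.0004
```

Request:
servo_tool:
  steps:
    - [[0,0,-0.24],0,0]
    - [[0,0,-0.24],0,0]
    - [[0,0,-0.24],0,0]
    - [[0,0,-0.24],0,0]
    - [[0,0,-0.24],0,0]
    - [[0,0,-0.24],0,0]
    - [[0,0,-0.24],0,0]
    - [[0,0,-0.24],0,0]
    - [[0,0,-0.24],0,0]
    - [[0,0,-0.24],0,0]

```text
clock: 13.05
ee_pos: [0.5772, -0.058, 0.1102]
tcp_rot: [-0.172, -2.138, 2.138]
force: [-1.6, -1.7, 0.4]
opening: -0.0002
```

```bash
python3 - <<'E'
from station import ctrl, viewer
from h import *
rep(ctrl)
s=viewer.camera("side");t=viewer.camera("top")
s=s["color"][:,:,::-1];t=t["color"][:,:,::-1]
a=cv2.resize(t[95:225,165:285],None,fx=3.3,fy=3.3,interpolation=3);b=cv2.resize(s[130:260,235:355],None,fx=3.3,fy=3.3,interpolation=3)
cv2.imwrite("pics/a4.png",np.clip(np.hstack([a,b])*1.8,0,255).astype(np.uint8))
E
```

```text
t 13.05 tcp [ 0.5772 -0.058   0.1102] printer xy 0.0002 -0.0547 F [-1.6 -1.7  0.4] F.ey -1.93 open -0.0002 q [-0.1   0.46  1.84  0.    0.84  1.63]
tool axes x [-0.987  0.16   0.   ] y [-0.  0. -1.] z [-0.16  -0.987 -0.   ] jaw deg off EY 179.96
```

View pics/a4.png

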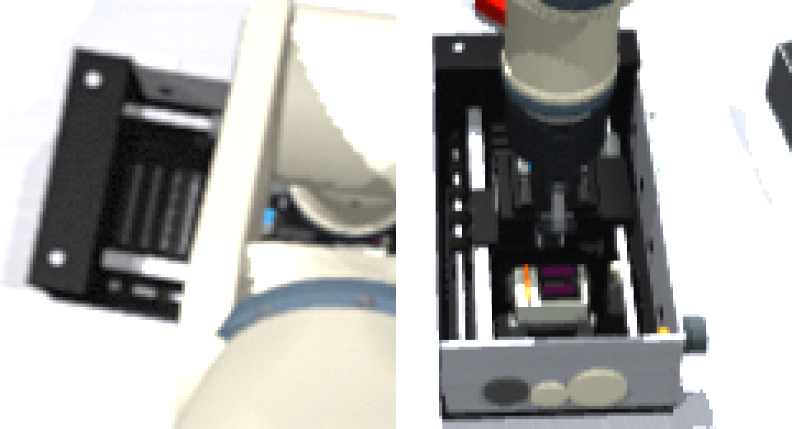

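The carriage is sliding at about 2 N, and the cassette with its two caps is uncovered at about (550,290) in the right half of the picture.

Request:
servo_tool:
  steps:
    - [[0,0,-0.24],0,0]
    - [[0,0,-0.24],0,0]
    - [[0,0,-0.24],0,0]
    - [[0,0,-0.24],0,0]
    - [[0,0,-0.24],0,0]
    - [[0,0,-0.24],0,0]
    - [[0,0,-0.24],0,0]
    - [[0,0,-0.24],0,0]
    - [[0,0,-0.24],0,0]
    - [[0,0,-0.24],0,0]

```text
clock: 14.4
ee_pos: [0.5811, -0.0343, 0.1103]
tcp_rot: [-0.172, -2.138, 2.138]
force: [0.5, -2.3, -0.6]
opening: -0.0002
```

Request:
servo_tool:
  steps:
    - [[0,0,-0.24],0,0]
    - [[0,0,-0.24],0,0]
    - [[0,0,-0.24],0,0]
    - [[0,0,-0.24],0,0]
    - [[0,0,-0.24],0,0]
    - [[0,0,-0.24],0,0]
    - [[0,0,-0.24],0,0]
    - [[0,0,-0.24],0,0]
    - [[0,0,-0.24],0,0]
    - [[0,0,-0.24],0,0]

```text
clock: 15.65
ee_pos: [0.5848, -0.0106, 0.1103]
tcp_rot: [-0.171, -2.138, 2.138]
force: [-1.8, -2.0, 1.1]
opening: 0.0001
```

```bash
python3 - <<'E'
from station import ctrl, viewer
from h import *
rep(ctrl)
E
```

```text
t 15.65 tcp [ 0.5848 -0.0106  0.1103] printer xy 0.0002 -0.0067 F [-1.8 -2.   1.1] F.ey -2.28 open 0.0001 q [-0.02  0.46  1.83 -0.    0.85  1.71]
tool axes x [-0.987  0.16   0.   ] y [-0. -0. -1.] z [-0.16  -0.987  0.   ] jaw deg off EY 179.97
```

Request:
servo_tool:
  steps:
    - [[0,0,-0.2],0,0]
    - [[0,0,-0.2],0,0]
    - [[0,0,-0.2],0,0]
    - [[0,0,-0.2],0,0]
    - [[0,0,-0.2],0,0]
    - [[0,0,-0.2],0,0]
    - [[0,0,-0.2],0,0]
    - [[0,0,-0.2],0,0]
    - [[0,0,-0.2],0,0]
    - [[0,0,-0.2],0,0]

```text
clock: 16.9
ee_pos: [0.588, 0.0091, 0.1102]
tcp_rot: [-0.172, -2.138, 2.138]
force: [-2.0, -1.4, -0.4]
opening: 0.0
```

```bash
python3 - <<'E'
from station import ctrl, viewer
from h import *
rep(ctrl)
E
```

```text
t 16.9 tcp [0.588  0.0091 0.1102] printer xy 0.0002 0.0133 F [-2.  -1.4 -0.4] F.ey -1.67 open 0.0 q [0.01 0.47 1.83 0.   0.85 1.74]
tool axes x [-0.987  0.16   0.   ] y [-0.  0. -1.] z [-0.16  -0.987  0.   ] jaw deg off EY 179.96
```

Request:
servo_tool:
  steps:
    - [[0,0,-0.02],0,0]
    - [[0,0,-0.02],0,0]
    - [[0,0,-0.02],0,0]
    - [[0,0,-0.02],0,0]
    - [[0,0,-0.02],0,0]
    - [[0,0,-0.02],0,0]
    - [[0,0,-0.02],0,0]
    - [[0,0,-0.02],0,0]
    - [[0,0,-0.02],0,0]
    - [[0,0,0],0,0]

```text
clock: 18.15
ee_pos: [0.5883, 0.0108, 0.1103]
tcp_rot: [-0.172, -2.138, 2.138]
force: [-2.0, -1.3, -0.1]
opening: -0.0003
```

Request:
servo_tool:
  steps:
    - [[0,0,-0.02],0,0]
    - [[0,0,-0.02],0,0]
    - [[0,0,-0.02],0,0]
    - [[0,0,-0.02],0,0]
    - [[0,0,-0.02],0,0]
    - [[0,0,-0.02],0,0]
    - [[0,0,-0.02],0,0]
    - [[0,0,-0.02],0,0]
    - [[0,0,-0.02],0,0]
    - [[0,0,0],0,0]

```text
clock: 19.4
ee_pos: [0.5886, 0.0126, 0.1103]
tcp_rot: [-0.172, -2.138, 2.138]
force: [-2.5, -1.8, -1.1]
opening: -0.0002
```

Request:
servo_tool:
  steps:
    - [[0,0,-0.02],0,0]
    - [[0,0,-0.02],0,0]
    - [[0,0,-0.02],0,0]
    - [[0,0,-0.02],0,0]
    - [[0,0,-0.02],0,0]
    - [[0,0,-0.02],0,0]
    - [[0,0,-0.02],0,0]
    - [[0,0,-0.02],0,0]
    - [[0,0,-0.02],0,0]
    - [[0,0,0],0,0]

```text
clock: 20.65
ee_pos: [0.589, 0.0143, 0.1103]
tcp_rot: [-0.172, -2.138, 2.138]
force: [-1.4, -1.5, -0.7]
opening: -0.0002
```

Request:
servo_tool:
  steps:
    - [[0,0,-0.02],0,0]
    - [[0,0,-0.02],0,0]
    - [[0,0,-0.02],0,0]
    - [[0,0,-0.02],0,0]
    - [[0,0,-0.02],0,0]
    - [[0,0,-0.02],0,0]
    - [[0,0,-0.02],0,0]
    - [[0,0,-0.02],0,0]
    - [[0,0,-0.02],0,0]
    - [[0,0,0],0,0]

```text
clock: 21.9
ee_pos: [0.5893, 0.0161, 0.1103]
tcp_rot: [-0.172, -2.138, 2.138]
force: [-2.0, -2.5, -0.6]
opening: 0.0
```

Request:
servo_tool:
  steps:
    - [[0,0,-0.02],0,0]
    - [[0,0,-0.02],0,0]
    - [[0,0,-0.02],0,0]
    - [[0,0,-0.02],0,0]
    - [[0,0,-0.02],0,0]
    - [[0,0,-0.02],0,0]
    - [[0,0,-0.02],0,0]
    - [[0,0,-0.02],0,0]
    - [[0,0,-0.02],0,0]
    - [[0,0,0],0,0]

```text
clock: 23.15
ee_pos: [0.5895, 0.0179, 0.1103]
tcp_rot: [-0.172, -2.138, 2.138]
force: [-1.2, -1.5, 0.2]
opening: 0.0
```

Request:
servo_tool:
  steps:
    - [[0,0,-0.02],0,0]
    - [[0,0,-0.02],0,0]
    - [[0,0,-0.02],0,0]
    - [[0,0,-0.02],0,0]
    - [[0,0,-0.02],0,0]
    - [[0,0,-0.02],0,0]
    - [[0,0,-0.02],0,0]
    - [[0,0,-0.02],0,0]
    - [[0,0,-0.02],0,0]
    - [[0,0,0],0,0]

```text
clock: 24.4
ee_pos: [0.5898, 0.0197, 0.1103]
tcp_rot: [-0.172, -2.138, 2.138]
force: [-2.0, -1.5, -0.3]
opening: -0.0
```

Request:
servo_tool:
  steps:
    - [[0,0,-0.02],0,0]
    - [[0,0,-0.02],0,0]
    - [[0,0,-0.02],0,0]
    - [[0,0,-0.02],0,0]
    - [[0,0,-0.02],0,0]
    - [[0,0,-0.02],0,0]
    - [[0,0,-0.02],0,0]
    - [[0,0,-0.02],0,0]
    - [[0,0,-0.02],0,0]
    - [[0,0,0],0,0]

```text
clock: 25.65
ee_pos: [0.5901, 0.0214, 0.1103]
tcp_rot: [-0.172, -2.138, 2.138]
force: [-1.8, -1.8, -1.1]
opening: 0.0003
```

Request:
servo_tool:
  steps:
    - [[0,0,-0.02],0,0]
    - [[0,0,-0.02],0,0]
    - [[0,0,-0.02],0,0]
    - [[0,0,-0.02],0,0]
    - [[0,0,-0.02],0,0]
    - [[0,0,-0.02],0,0]
    - [[0,0,-0.02],0,0]
    - [[0,0,-0.02],0,0]
    - [[0,0,-0.02],0,0]
    - [[0,0,0],0,0]

```text
clock: 26.9
ee_pos: [0.5904, 0.0232, 0.1103]
tcp_rot: [-0.172, -2.138, 2.138]
force: [-1.5, -1.5, -1.1]
opening: -0.0001
```

Request:
servo_tool:
  steps:
    - [[0,0,-0.02],0,0]
    - [[0,0,-0.02],0,0]
    - [[0,0,-0.02],0,0]
    - [[0,0,-0.02],0,0]
    - [[0,0,-0.02],0,0]
    - [[0,0,-0.02],0,0]
    - [[0,0,-0.02],0,0]
    - [[0,0,-0.02],0,0]
    - [[0,0,-0.02],0,0]
    - [[0,0,0],0,0]

```text
clock: 28.15
ee_pos: [0.5906, 0.0249, 0.1103]
tcp_rot: [-0.172, -2.138, 2.138]
force: [-2.3, -1.3, -0.6]
opening: -0.0
```

Request:
servo_tool:
  steps:
    - [[0,0,-0.02],0,0]
    - [[0,0,-0.02],0,0]
    - [[0,0,-0.02],0,0]
    - [[0,0,-0.02],0,0]
    - [[0,0,-0.02],0,0]
    - [[0,0,-0.02],0,0]
    - [[0,0,-0.02],0,0]
    - [[0,0,-0.02],0,0]
    - [[0,0,-0.02],0,0]
    - [[0,0,0],0,0]

```text
clock: 29.4
ee_pos: [0.5909, 0.0268, 0.1103]
tcp_rot: [-0.172, -2.138, 2.138]
force: [-2.0, -2.3, -0.3]
opening: 0.0002
```

Request:
servo_tool:
  steps:
    - [[0,0,-0.02],0,0]
    - [[0,0,-0.02],0,0]
    - [[0,0,-0.02],0,0]
    - [[0,0,-0.02],0,0]
    - [[0,0,-0.02],0,0]
    - [[0,0,-0.02],0,0]
    - [[0,0,-0.02],0,0]
    - [[0,0,-0.02],0,0]
    - [[0,0,0],0,0]
    - [[0,0,0],0,0]

```text
clock: 30.65
ee_pos: [0.5911, 0.0278, 0.1103]
tcp_rot: [-0.171, -2.137, 2.139]
force: [-2.9, -5.0, 0.2]
opening: 0.0
```

Request:
servo_tool:
  steps:
    - [[0,0,-0.01],0,0]
    - [[0,0,-0.01],0,0]
    - [[0,0,-0.01],0,0]
    - [[0,0,-0.01],0,0]
    - [[0,0,-0.01],0,0]
    - [[0,0,0],0,0]
    - [[0,0,0],0,0]
    - [[0,0,0],0,0]
    - [[0,0,0],0,0]
    - [[0,0,0],0,0]

```text
clock: 31.9
ee_pos: [0.5911, 0.0279, 0.1103]
tcp_rot: [-0.171, -2.137, 2.139]
force: [-3.4, -8.1, 0.8]
opening: -0.0001
```

It has stalled at about 8.5 N against the stop, so the carriage is home. I'll retreat, opening the jaws on the way up, and look.

Request:
servo_tool:
  steps:
    - [[0,0,0.1],0,0]
    - [[0,0,0.3],0,0]
    - [[0,0,0.8],0,0]
    - [[0,0,1.6],0,0]
    - [[0,-1.2,1.6],0,0]
    - [[0,-2.0,1.5],0,0]
    - [[0,-2.0,1.5],0,0.85]
    - [[0,0,1.5],0,0.85]
    - [[0,0,1.1],0,0.85]
    - [[0,0,0],0,0.85]

```text
clock: 33.15
ee_pos: [0.5746, -0.0707, 0.1615]
tcp_rot: [-0.171, -2.137, 2.137]
force: [0.2, -0.7, -0.8]
opening: 0.0715
```

```bash
python3 - <<'E'
from station import ctrl, viewer
from h import *
rep(ctrl,[*W(0,-.075),.16])
s=viewer.camera("side");t=viewer.camera("top")
np.save("pics/s.npy",s,allow_pickle=True);np.save("pics/t.npy",t,allow_pickle=True)
s=s["color"][:,:,::-1];t=t["color"][:,:,::-1]
a=cv2.resize(t[95:225,165:315],None,fx=2.8,fy=4,interpolation=3)[:520];b=cv2.resize(s[170:250,240:320],(450,450),interpolation=3)
a=cv2.resize(a,(340,450))
cv2.imwrite("pics/a5.png",np.clip(np.hstack([a,b])*1.6,0,255).astype(np.uint8))
E
```

```text
t 33.15 tcp [ 0.5746 -0.0707  0.1615] printer xy -0.0003 -0.0676 F [ 0.2 -0.7 -0.8] F.ey -0.7 open 0.0715 q [-0.13  0.39  1.81  0.    0.94  1.61]
tool axes x [-0.987  0.161  0.001] y [-0.001  0.    -1.   ] z [-0.161 -0.987  0.   ] jaw deg off EY 179.89
move tool cm [-0.03  0.15  0.74]
```

View pics/a5.png

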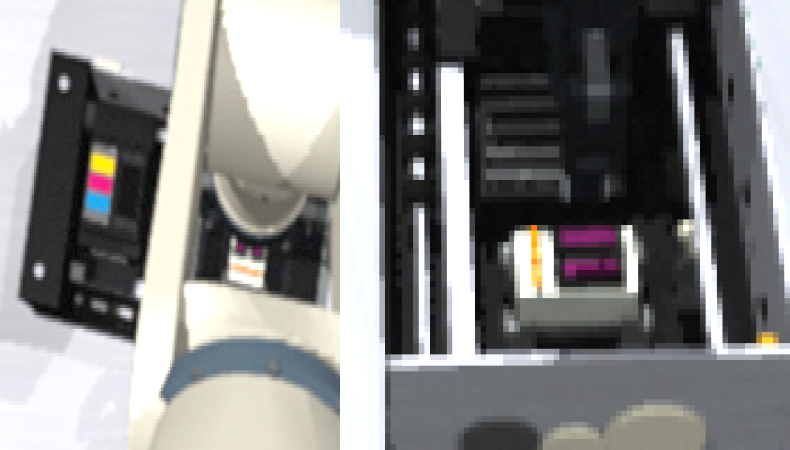

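The top view (left) shows the carriage at the tower. The side view (right) shows the cassette top with corners at about (512,230), (633,226), (638,292) and (517,298).

```bash
python3 - <<'E'
from h import *
s=np.load("pics/s.npy",allow_pickle=True).item();t=np.load("pics/t.npy",allow_pickle=True).item()
f=450/80
pts=[((x-340+.5)/f-.5+240,(y+.5)/f-.5+170) for x,y in [(512,230),(633,226),(638,292),(517,298)]]
p=plane(s,pts,.054)[:,:2]-O
q=np.c_[p@EX,p@EY];print(q.round(4),q.mean(0))
print(np.degrees(np.arctan2(q[1,1]-q[0,1],q[1,0]-q[0,0])),np.degrees(np.arctan2(q[2,1]-q[3,1],q[2,0]-q[3,0])))
# colour label travel check in top view
h=cv2.cvtColor(t["color"],cv2.COLOR_RGB2HSV);k=cv2.inRange(h,(140,150,60),(170,255,255));k[:,240:]=0;k[:100]=0
m=np.argwhere(k)[:,::-1].mean(0);k.sum();w=plane(t,[m,(270.2,160)],.118)[:,:2]-O;print(m,w@EY)
E
```

```text
[[-0.0282 -0.0534]
 [ 0.0315 -0.053 ]
 [ 0.0306 -0.0929]
 [-0.0278 -0.0945]] [ 0.00152096 -0.07347268]
0.36051485944336037 1.5038105300097757
[208.65116279 147.44186047] [ 0.09685841 -0.05918123]
```

Request:
servo_tool:
  steps:
    - [[-0.1,0,0.64],0,0.66]
    - [[0,0,0],0,0.66]
    - [[0,1.5,0],0,0.66]
    - [[0,1.5,0],0,0.66]
    - [[0,1.5,0],0,0.66]
    - [[0,1.5,0],0,0.66]
    - [[0,1.5,0],0,0.66]
    - [[0,1.2,0],0,0.66]
    - [[0,0.8,0],0,0.66]
    - [[0,0,0],0,0.66]

```text
clock: 34.5
ee_pos: [0.575, -0.0763, 0.0667]
tcp_rot: [-0.171, -2.138, 2.137]
force: [0.1, 0.0, 0.2]
opening: 0.0562
```

```bash
python3 - <<'E'
from station import ctrl, viewer
from h import *
rep(ctrl,[*W(0.001,-.074),.048])
s=viewer.camera("side")["color"][:,:,::-1]
cv2.imwrite("pics/a6.png",np.clip(cv2.resize(s[170:250,240:320],(560,560),interpolation=3)*1.8,0,255).astype(np.uint8))
E
```

```text
t 34.5 tcp [ 0.575  -0.0763  0.0667] printer xy 0.0009 -0.0731 F [0.1 0.  0.2] F.ey 0.06 open 0.0562 q [-0.13  0.52  1.86  0.    0.76  1.6 ]
tool axes x [-0.987  0.16   0.001] y [-0.001  0.    -1.   ] z [-0.16  -0.987  0.   ] jaw deg off EY 179.96
move tool cm [-0.01  1.87  0.09]
```

View pics/a6.png

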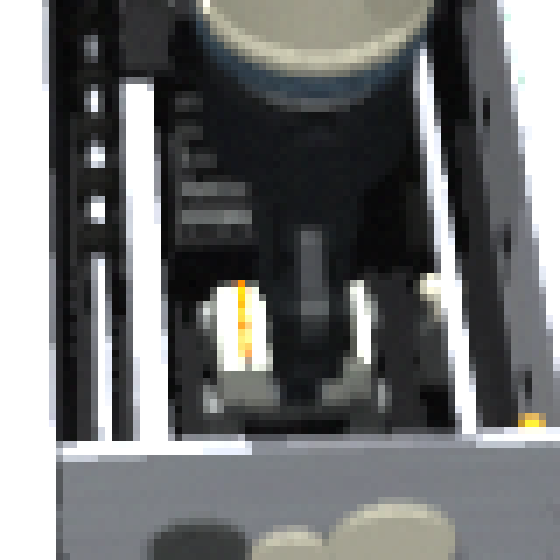

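The near finger stands in front of the cassette's near side at about (305,390), with no contact. I'll finish the descent and grip.

Request:
servo_tool:
  steps:
    - [[0,0.6,0.09],0,0.66]
    - [[0,0.6,0],0,0.66]
    - [[0,0.5,0],0,0.66]
    - [[0,0,0],0,0.3]
    - [[0,0,0],0,0.3]
    - [[0,0,0],0,0.3]
    - [[0,0,0],0,0.3]
    - [[0,0,0],0,0.3]
    - [[0,0,0],0,0.3]
    - [[0,0,0],0,0.3]
  newtons: 30

```text
clock: 35.8
ee_pos: [0.5751, -0.0773, 0.0503]
tcp_rot: [-0.172, -2.138, 2.138]
force: [0.7, 0.1, -0.7]
opening: 0.0392
```

```bash
python3 - <<'E'
from station import ctrl, viewer
from h import *
rep(ctrl)
E
```

```text
t 35.8 tcp [ 0.5751 -0.0773  0.0503] printer xy 0.0012 -0.074 F [ 0.7  0.1 -0.7] F.ey 0.2 open 0.0392 q [-0.14  0.55  1.87 -0.    0.73  1.59]
tool axes x [-0.987  0.16   0.   ] y [-0. -0. -1.] z [-0.16  -0.987  0.   ] jaw deg off EY 179.96
```

Request:
servo_tool:
  steps:
    - [[0,-0.5,0],0,0.3]
    - [[0,-1.0,0],0,0.3]
    - [[0,-1.5,0],0,0.3]
    - [[0,-2,0],0,0.3]
    - [[0,-2,0],0,0.3]
    - [[0,-2,0],0,0.3]
    - [[0,-2,0],0,0.3]
    - [[0,-2,0],0,0.3]
    - [[0,-2,0],0,0.3]
    - [[0,0,0],0,0.3]

```text
clock: 37.05
ee_pos: [0.5762, -0.0774, 0.2027]
tcp_rot: [-0.176, -2.14, 2.14]
force: [-0.2, 0.3, -0.2]
opening: 0.0395
```

```bash
python3 - <<'E'
from station import ctrl, viewer
from h import *
rep(ctrl,[.4365,.361,.2])
s=viewer.camera("side")["color"][:,:,::-1]
cv2.imwrite("pics/a7.png",np.clip(cv2.resize(s[130:250,220:340],(560,560),interpolation=3)*1.8,0,255).astype(np.uint8))
E
```

```text
t 37.05 tcp [ 0.5762 -0.0774  0.2027] printer xy 0.0023 -0.074 F [-0.2  0.3 -0.2] F.ey 0.29 open 0.0395 q [-0.14  0.34  1.78 -0.    1.02  1.59]
tool axes x [-0.987  0.16  -0.004] y [ 0.004 -0.001 -1.   ] z [-0.16  -0.987 -0.   ] jaw deg off EY 179.96
move tool cm [ 20.79   0.19 -41.05]
```

View pics/a7.png

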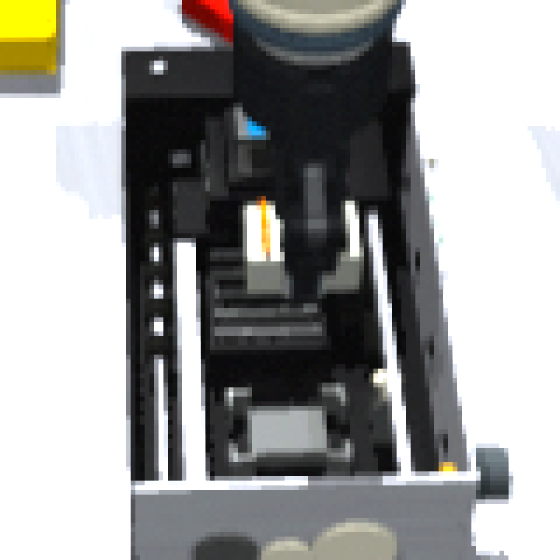

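The cassette is held level and clear of the bay, whose empty pedestal is at (285,430). Next I'll carry it to the tray.

Request:
servo_tool:
  steps:
    - [[1.0,0,-2.0],0,0.3]
    - [[2.0,0,-4.0],0,0.3]
    - [[2.3,0,-4.6],0,0.3]
    - [[2.4,0,-4.7],0,0.3]
    - [[2.4,0,-4.7],0,0.3]
    - [[2.4,0,-4.7],0,0.3]
    - [[2.4,0,-4.7],0,0.3]
    - [[2.4,0,-4.7],0,0.3]
    - [[2.3,0,-4.6],0,0.3]
    - [[1.2,0,-2.4],0,0.3]

```text
clock: 38.35
ee_pos: [0.4329, 0.3641, 0.1993]
tcp_rot: [-0.168, -2.138, 2.139]
force: [0.6, -0.4, -0.5]
opening: 0.0392
```

Request:
servo_tool:
  steps:
    - [[0,0,0],2.3,0.3]
    - [[0,2,0],0,0.3]
    - [[0,2,0],0,0.3]
    - [[0,2,0],0,0.3]
    - [[0,2,0],0,0.3]
    - [[0,2,0],0,0.3]
    - [[0,2,0],0,0.3]
    - [[0,0,0],0,0.3]
    - [[0,0,0],0,0.3]
    - [[0,0,0],0,0.3]

```text
clock: 39.6
ee_pos: [0.4355, 0.3621, 0.0811]
tcp_rot: [-0.213, -2.117, 2.115]
force: [-0.9, -1.4, -0.4]
opening: 0.0393
```

```bash
python3 - <<'E'
from station import ctrl, viewer
from h import *
rep(ctrl,[.4365,.361,.03])
s=viewer.camera("side")["color"][:,:,::-1];t=viewer.camera("top")["color"][:,:,::-1]
cv2.imwrite("pics/a8.png",np.hstack([cv2.resize(s[80:180,170:270],(390,390),interpolation=3),cv2.resize(t[160:260,60:160],(390,390),interpolation=3)]))
E
```

```text
t 39.6 tcp [0.4355 0.3621 0.0811] printer xy -0.2064 0.3376 F [-0.9 -1.4 -0.4] F.ey -1.55 open 0.0393 q [0.69 0.48 1.89 0.   0.77 2.46]
tool axes x [-0.98   0.199 -0.001] y [ 0.001  0.001 -1.   ] z [-0.199 -0.98  -0.001] jaw deg off EY 177.67
move tool cm [-0.11  5.11  0.09]
```

View pics/a8.png

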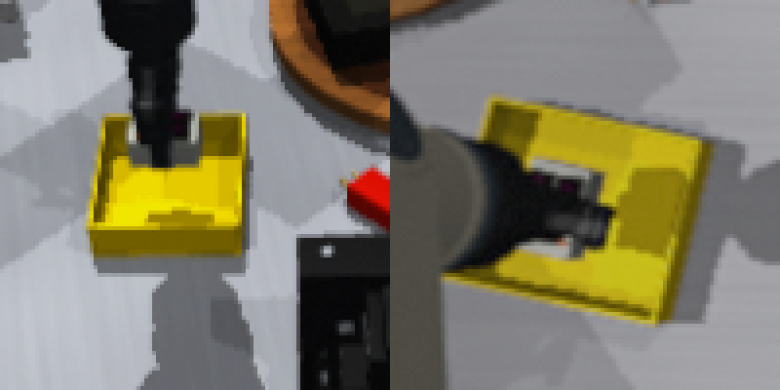

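The cassette is over the middle of the tray in both views. Next I'll lower it.

Request:
servo_tool:
  steps:
    - [[0,0.8,0],0,0.3]
    - [[0,0.8,0],0,0.3]
    - [[0,0.8,0],0,0.3]
    - [[0,0.8,0],0,0.3]
    - [[0,0.6,0],0,0.3]
    - [[0,0.5,0],0,0.3]
    - [[0,0.3,0],0,0.3]
    - [[0,0.2,0],0,0.3]
    - [[0,0,0],0,0.3]
    - [[0,0,0],0,0.3]

```text
clock: 40.95
ee_pos: [0.4355, 0.3617, 0.0325]
tcp_rot: [-0.213, -2.116, 2.116]
force: [-0.6, 0.6, -0.7]
opening: 0.0394
```

Request:
servo_tool:
  steps:
    - [[0,0.05,0],0,0.3]
    - [[0,0.05,0],0,0.3]
    - [[0,0.05,0],0,0.3]
    - [[0,0.05,0],0,0.3]
    - [[0,0.05,0],0,0.3]
    - [[0,0.05,0],0,0.3]
    - [[0,0.05,0],0,0.3]
    - [[0,0,0],0,0.3]
    - [[0,0,0],0,0.3]
    - [[0,0,0],0,0.3]

```text
clock: 42.2
ee_pos: [0.4354, 0.3617, 0.0288]
tcp_rot: [-0.213, -2.116, 2.116]
force: [-1.0, -0.4, -1.7]
opening: 0.0393
```

Request:
servo_tool:
  steps:
    - [[0,0.03,0],0,0.3]
    - [[0,0.03,0],0,0.3]
    - [[0,0.03,0],0,0.3]
    - [[0,0.03,0],0,0.3]
    - [[0,0,0],0,0.3]
    - [[0,0,0],0,0.3]
    - [[0,0,0],0,0.3]
    - [[0,0,0],0,0.3]
    - [[0,0,0],0,0.3]
    - [[0,0,0],0,0.3]

```text
clock: 43.45
ee_pos: [0.4354, 0.3617, 0.0279]
tcp_rot: [-0.213, -2.116, 2.116]
force: [-0.5, -0.5, 5.4]
opening: 0.0394
```

The 5 N of contact says it is on the tray floor. I'll release it and rise.

Request:
servo_tool:
  steps:
    - [[0,-0.05,0],0,0.45]
    - [[0,0,0],0,0.6]
    - [[0,0,0],0,0.68]
    - [[0,0,0],0,0.68]
    - [[0,0,0],0,0.68]
    - [[0,-0.5,0],0,0.68]
    - [[0,-1,0],0,0.68]
    - [[0,-2,0],0,0.68]
    - [[0,-2,0],0,0.68]
    - [[0,-2,0],0,0.68]

```text
clock: 44.7
ee_pos: [0.4355, 0.3618, 0.1045]
tcp_rot: [-0.213, -2.117, 2.116]
force: [0.7, -0.5, -0.5]
opening: 0.0579
```

Request:
servo_tool:
  steps:
    - [[0,-3,0],0,0.68]
    - [[0,-3,0],0,0.68]
    - [[0,-3,0],0,0.68]
    - [[3,0,0],0,0.68]
    - [[3,0,0],0,0.68]
    - [[2,0,0],0,0.68]
    - [[0,0,0],0,0.68]
    - [[0,0,0],0,0.68]
    - [[0,0,0],0,0.68]
    - [[0,0,0],0,0.68]

```text
clock: 45.95
ee_pos: [0.3575, 0.3775, 0.193]
tcp_rot: [-0.213, -2.116, 2.116]
force: [-0.9, -0.2, -0.2]
opening: 0.0582
```

```bash
python3 - <<'E'
from station import ctrl, viewer
from h import *
rep(ctrl)
sc=viewer.camera("side");tc=viewer.camera("top");s=sc["color"][:,:,::-1];t=tc["color"][:,:,::-1]
cv2.imwrite("pics/a9.png",np.hstack([cv2.resize(s[80:280,170:350],(390,433),interpolation=3),cv2.resize(t[95:275,60:240],(400,433),interpolation=3)]))
h=cv2.cvtColor(tc["color"],cv2.COLOR_RGB2HSV);k=cv2.inRange(h,(140,150,60),(170,255,255));k[:,:170]=0;k[:,240:]=0;k[:100]=0
if k.any():
    m=np.argwhere(k)[:,::-1].mean(0);print(m,(plane(tc,[m],.118)[:,:2]-O)@EY)
E
```

```text
t 45.95 tcp [0.3575 0.3775 0.193 ] printer xy -0.2859 0.3403 F [-0.9 -0.2 -0.2] F.ey -0.35 open 0.0582 q [ 0.81  0.26  1.91 -0.    0.97  2.58]
tool axes x [-0.98  0.2  -0.  ] y [ 0. -0. -1.] z [-0.2  -0.98  0.  ] jaw deg off EY 177.63
[208.52380952 147.45238095] [0.09716411]
```

View pics/a9.png

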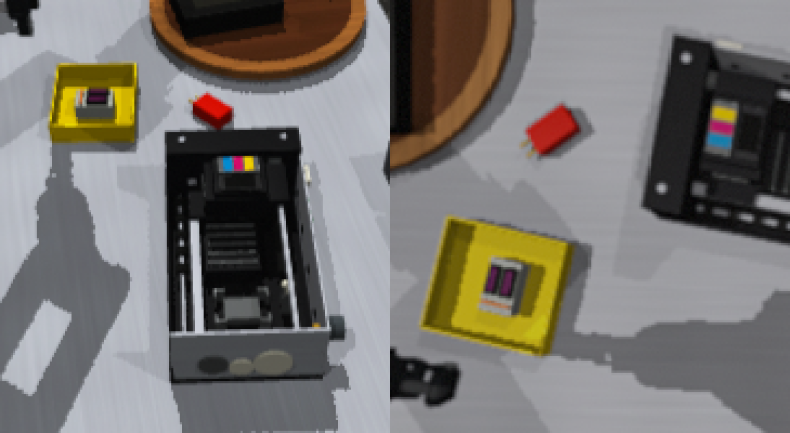

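The cassette stands upright with its caps up in the yellow tray, at (97,100) in the side view and (503,285) in the top view. The carriage is still at the tower, and the charger has not moved. I'll hand the job in.

```bash
python3 -c "
from station import ctrl
print(ctrl.close_job())"
```

```text
the job is handed in; nothing more can be done
None
```

The job is handed in at about 46 s of the 72 s allowed. The carriage is against its stop and the cassette is upright in the yellow tray.

- **Carriage:** It broke free within about 10 mm and slid at about 2 N. I took the last 19 mm in steps of about 2 mm or less. It stalled at about 8.5 N, at an estimated 156 mm of travel, inside the 141–159 mm range for the stop. The travel switch was not readable, so "home" rests on that stall and the camera. The colour label sat in the same place (within 0.3 mm) before and after the cassette work.
- **Cassette:** I gripped it across its 40 mm, lifted it straight out, and set it down until it pressed 5 N on the tray floor. The last pictures show it upright, caps up, near the middle of the tray, with nothing touching it.
- **Bystanders:** The charger looked unmoved in the last pictures. The arm never worked near the circuit board scrap after its first pass, but I did not check its final position.
- **Uncertain reading:** About 5 N of upward force appeared early in the push. It was either friction on the carriage or the fingertips brushing the cassette caps. I raised the tool 14 mm, the force went away, and the cassette was still seated in its bay.

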